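# Hold the hidden bolt head against its stop

### The arm

A 6-joint arm with a two-finger parallel gripper is mounted at the origin on the work surface; the furniture and walls round the work are solid. World frame = base frame: x ahead of the robot, y to its left, z up, the work surface at z = 0. Lengths are in m, angles in degrees, forces in N, time in s.
With the tool pointing down it reaches from about 0.25 to 0.725 m from the base axis. Payload 9.7 kg.
Tool frame: the origin (TCP) lies midway between the tips of the shut fingers; the grasp point (between the pads) lies 19 mm behind it; z points along the fingers, y is the line along which they close (so a half turn about z gives the same grasp; the last joint's range is limited). The gripper opens to 85 mm and grips with 20 to 120 N. Pads are 22 mm wide; open, the fingers measure 114 mm over their backs; the gripper's body (76 mm by 85 mm) begins 54 mm behind the grasp point. The pads swing forward as they close: fully open they stand 13 mm farther back than shut.
Start: joints at [75.688, 4.979, 10.078, 95.1, 0, 90], TCP at [0.136, 0.533, 0.205] pointing down, gripper open.
Joint ranges: [-179.16, 179.16], [-48.56, 103.87], [-65.8, 70.77], [-126.05, 130.52], [-82.76, 87.17], [-180, 180]. Speed limits (degrees/s): [127.2, 127.2, 147.25, 180, 180, 180].

### API

Orientations are given as [roll, pitch, yaw] about the fixed x, y, z axes, in that order (R = Rz(yaw) Ry(pitch) Rx(roll)).
In Python, from workcell import bot gives the robot as it stands. The module is installed in compiled form; this text tells all that it offers.
- The arm moves only by the tool send_rows, never from a script. Its argument "moves" is one flat list of numbers, 7 for each row, row after row: the shift along the world's x, y, z normalised to -1 to 1, where 1 is 0.025 m, then the turn, a rotation vector about the world's x, y, z normalised to -1 to 1, where 1 is 0.15 rad, then the closure, from -1 (fully open) to 1 (shut), so that 0 is half open. A call has 1 to 8 rows; each row shifts and turns the commanded pose from where the row before left it; what a row does not reach is not made up. A row lasts 1/8 s, in which the tool goes at most 62.5 mm and 10.7 degrees, less where a joint would pass 70% of its speed; a pose out of reach is approached as far as the arm can. A call with a number of a shift or a turn outside -1 to 1 is refused whole. A call with a gripper value outside its range is refused whole. The fingers move at their own pace and stop on an object; "squeeze" is the grip in N (left out, the last holds). Time passes only in rows, so rows that do not move let the fingers close. It gives the time, the measured TCP pose, the force, the opening and the grip force at its end, in the units of the state.
- bot.get_obs(): the state, without advancing time (a new reading comes with each control period).
- bot.camera(name): name is "side" or "top" or "wrist"; returns a dict with "color" (420x560x3 uint8, red, green, blue), "camera_matrix" (3x3 intrinsics, pixels), "R" (3x3) and "t" (3): a world point X has camera coordinates R X + t. Camera axes: x right, y down, z forward; pixel columns grow to the right and rows downward; lengths in m; the calibration is good to about 2 mm. The wrist camera is an equidistant fisheye: a pixel r from the principal point sees the ray r / f radians off the axis. A picture is of the moment at which its call begins. There is no depth.
- bot.job_done(): hands the job in; it is judged then, once.
Trained networks look in the newest picture that a camera, given by its name, has taken for a name from the list of things; names that differ only in an ending like _2 or _b are one class to them, and where a whole thing is asked for, a point or a joint stands for the part that bears it (a point fixed in the world has none). Each returns a list of dicts, best first, with "p" (0 to 1); they miss things now and then, are a little off and sometimes report something else, mostly with a low value. They report only what shows in the picture. A call takes as long as a camera call.
- bot.boxes_of(camera, query): "extent" ([left, top, right, bottom] in pixels, round what is visible of it).
- bot.trace(camera, query): "region" (420x560 bool, what is visible of it) and "extent" ([left, top, right, bottom] in pixels, round what is visible of it).
- bot.landmark_of(camera, query): "pixel" ([column, row] in pixels: a listed point, or the origin of a listed thing).
The state is a dict: "time": time; "q": joint angles; "qd": joint speeds; "joint_efforts": joint torques, N m; "ee_pos": TCP position; "tcp_rot": TCP orientation; "wrist_force": force on the tool from outside, world axes, zero at the start; "torque": the same for the moment, N m; "opening": finger opening in m; "grasp_force": force on a finger pad.
Only numpy, scipy, OpenCV 4.12 (cv2) and the standard library are available. Lean on these libraries where they do the work, as an engineer would, in place of code of your own. Each camera call takes 0.05 s, during which the arm holds its last target. There are 200 camera calls.

### The job

Reach down into the narrow gap behind the front plate of the grey mounting bracket, grip the hidden hexagon bolt head between the fingers, turn it clockwise (as seen from the robot's side) against its spring until you feel it come up against its stop, and finish still holding it there so that it cannot turn back while a colleague does up the nut on the front. Do not disturb the beaker, the vial or the timer standing around the bracket.

Things in the scene. Friction and masses are not known exactly. Their poses are not given: they have to be found in the camera images.
- bracket: Grey steel bracket fixed to the desk: base 130 x 80 x 8 mm (x, y, z), two upright plates 8 mm thick, 80 mm wide, tops 98 mm above the desk. Front plate's faces at x = -34 and -26 mm, rear plate's at +26 and +34 mm: a 52 mm gap, open at the top and sides. Origin: centre of the underside; x away from the robot, y left, z up. The bolt runs along x through the front plate; brass nut in front.
- bolt_head (a point): Grip point on the bolt axis in the hexagon head, at x = -4, y = 0, z = 75 mm of the bracket. Head: 24 mm across flats, reaching 14 mm to the front and 10 mm to the rear of this point. Axes turn with the bolt: x along it, to the rear; +y, -y are the normals of the flats to grip; z along these flats: slack, it leans 0 to 0.25 rad to the left (+y); fully turned, 0.15 to 0.4 rad to the right.
- lug (a point): Outer end of the small red lug on the bolt's flange, between head and front plate, 21.5 mm from the bolt axis along +z of bolt_head and 16.5 mm in front of that point. It comes to rest beside a short brass stop pin when the bolt is fully turned.
- bolt (a joint): Turn of the bolt, rad. 0: slack, where a torsion spring rests it; it grows clockwise as seen from the robot's side (right-handed about the bracket's x), and the stop is at 0.4. The spring resists with 0.15 N m at 0 and 0.21 N m at the stop and turns the bolt back at once when it is let go.
- burette_stand: Fixed iron stand with burette and clamps on the blue bench between robot and desk, about 176 x 190 mm and 634 mm high; origin at the centre of its underside, z up. An obstacle: carry the arm over or round it.
- beaker: Small empty glass beaker, 54 mm across, 67 mm high, loose; origin at the centre of its underside, z up. Bystander.
- vial: Screw-cap sample vial with a blue cap, 27 mm across, 60 mm high, loose; origin at the centre of its underside, z up. Bystander.
- timer: Light grey bench timer lying on its back, 66 x 63 x 18 mm, loose; origin at the centre of its underside, z up. Bystander.

How it is judged (in metres and radians):
On the way, in this order (a step that is already met when the one before it is completed fails the run):
1. the head is gripped between the fingers while the bolt is still slack (turned less than 0.25 rad) (contact force between the fingers and bolt above 4 N and distance between the grasp point and bolt_head below 0.025 m and value of joint bolt below 0.25 rad), for 0.1 s.
2. the bolt has been turned up to its stop (value of joint bolt above 0.34 rad), for 0.2 s.
At the end, for the whole second after the job is handed in: The bolt is within 0.06 rad of its stop at 0.4 rad (joint value above 0.34) and at rest (below 0.05 rad/s), the fingers press on it with more than 4 N, and the point between the fingers is within 25 mm of the grip point of the head (contact force between the fingers and bolt above 4 N and distance between the grasp point and bolt_head below 0.025 m and value of joint bolt above 0.34 rad and velocity of joint bolt between -0.05 and 0.05 rad/s); the arm keeps its last pose, push and grip.
It fails at once if the beaker is shoved more than 20 mm or tipped more than 0.3 rad (distance of beaker from where it was at the start of the episode above 0.02 m or angle between beaker's own z axis and vertical above 0.3 rad).
It fails at once if the vial is shoved more than 20 mm or tipped more than 0.3 rad (distance of vial from where it was at the start of the episode above 0.02 m or angle between vial's own z axis and vertical above 0.3 rad).
It fails at once if the timer is shoved more than 20 mm or tipped more than 0.3 rad (distance of timer from where it was at the start of the episode above 0.02 m or angle between timer's own z axis and vertical above 0.3 rad).
It also fails if it takes over 48 s, if anything falls off the work surface, if the arm or the gripper's body presses on something with over 40 N, if the wrist force passes 120 N, or if a joint passes its speed limit or range.

## Working session

There is one attempt and no reset: what is moved stays moved. The work goes in short steps, Python scripts to look and compute and a tool call to move; the robot and the scene stay as the last step left them, time stands still between calls to the robot, and variables do not carry over. Pictures are saved under pics/ and viewed, at most 10 in all, crops included, and the job is handed in when it is done.

Besides the shell and the picture viewer there is one more tool, called as a command line: name --argument value ..., lists and objects as JSON in quotes. send_rows: Moves the arm, as the interface text tells. Its arguments: {"type":"object","properties":{"moves":{"type":"array"},"squeeze":{"type":"number"}},"required":["moves"]}

```bash
mkdir -p pics
cat > h.py <<'E'
import numpy as np, cv2
from workcell import bot
def ray(c,px):
    K=c["camera_matrix"];R=np.array(c["R"]);t=np.array(c["t"])
    d=np.linalg.inv(K)@np.array([px[0],px[1],1.]);d=R.T@d
    return -R.T@t,d/np.linalg.norm(d)
def proj(c,X):
    p=c["R"]@np.array(X)+c["t"];p=c["camera_matrix"]@p;return p[:2]/p[2]
def tri(rs):
    A=0;b=0
    for o,d in rs:
        P=np.eye(3)-np.outer(d,d);A=A+P;b=b+P@o
    X=np.linalg.solve(A,b);return X,[np.linalg.norm((np.eye(3)-np.outer(d,d))@(X-o)) for o,d in rs]
E
python3 - <<'E'
from h import *
np.set_printoptions(precision=4,suppress=True)
C={}
o=bot.get_obs();print({k:o[k] for k in("ee_pos","tcp_rot","wrist_force","opening","time")})
for n in("side","top","wrist"):
    C[n]=bot.camera(n);cv2.imwrite(f"pics/{n}0.png",C[n]["color"][:,:,::-1])
    print(n,C[n]["camera_matrix"].tolist(),(-C[n]["R"].T@C[n]["t"]),C[n]["R"][2])
for q in("bracket","bolt_head","lug","beaker","vial","timer","burette_stand"):
    rs=[]
    for n in("side","top","wrist"):
        L=bot.landmark_of(n,q)
        if L:
            print(q,n,[(np.round(l["pixel"],1).tolist(),round(l["p"],2)) for l in L[:2]])
            if n!="wrist": rs.append(ray(C[n],L[0]["pixel"]))
    if len(rs)>1: print(q,*tri(rs))
E
cd pics; python3 -c "
import cv2,numpy as np
a=cv2.imread('side0.png');b=cv2.imread('top0.png')
cv2.imwrite('st0.png',cv2.resize(np.hstack([a,b]),(800,300)))"
```

```text
{'ee_pos': array([0.1359, 0.5327, 0.2047]), 'tcp_rot': array([-179.9241,    0.0009,  165.6859]), 'wrist_force': array([0.3199, 0.3902, 0.7547]), 'opening': 0.08547351939220066, 'time': 0.0}
side [[382.49882424307026, 0.0, 281.23945763715113], [0.0, 382.49882424307026, 208.7538709868966], [0.0, 0.0, 1.0]] [ 0.0849 -0.5644  0.4474] [ 0.4606  0.7845 -0.4152]
top [[405.3787962833444, 0.0, 274.02900178069086], [0.0, 405.3787962833444, 212.4075853695697], [0.0, 0.0, 1.0]] [0.3538 0.1209 0.9401] [ 0.1553  0.0385 -0.9871]
wrist [[325.19226210127806, 0.0, 282.7148043335107], [0.0, 325.19226210127806, 215.33108913112443], [0.0, 0.0, 1.0]] [0.0587 0.5531 0.3743] [ 0.2986 -0.078  -0.9512]
bracket side [([292.9, 225.3], 0.59)]
bracket top [([276.3, 194.7], 0.81)]
bracket [0.5404 0.1526 0.0148] [np.float64(0.0008444623920430014), np.float64(0.0008444623920430899)]
bolt_head side [([293.7, 202.7], 0.51), ([288.8, 195.5], 0.28)]
bolt_head top [([277.9, 188.5], 0.83)]
bolt_head [0.5402 0.1477 0.0783] [np.float64(0.0020347045122735045), np.float64(0.002034704512273421)]
lug side [([285.9, 199.4], 0.59)]
lug top [([279.3, 196.9], 0.62)]
lug [0.5176 0.1446 0.0933] [np.float64(0.003188946446444053), np.float64(0.0031889464464440525)]
beaker top [([222.1, 224.5], 0.83)]
vial side [([338.9, 247.0], 0.77)]
vial top [([331.1, 178.9], 0.53)]
vial [0.5823 0.0237 0.0045] [np.float64(0.0003910544167234478), np.float64(0.00039105441672356516)]
timer top [([210.7, 168.5], 0.82)]
```

View pics/st0.png

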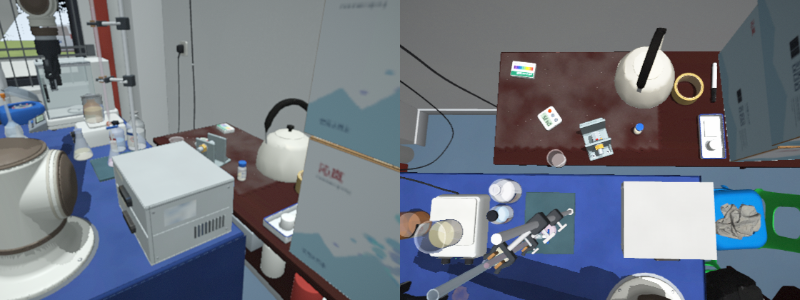

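Run:
```python
import cv2
a=cv2.imread('pics/top0.png')[120:270,170:370];cv2.imwrite('pics/topc.png',cv2.resize(a,(800,600),interpolation=cv2.INTER_CUBIC))
```

```text
(no output)
```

View pics/topc.png

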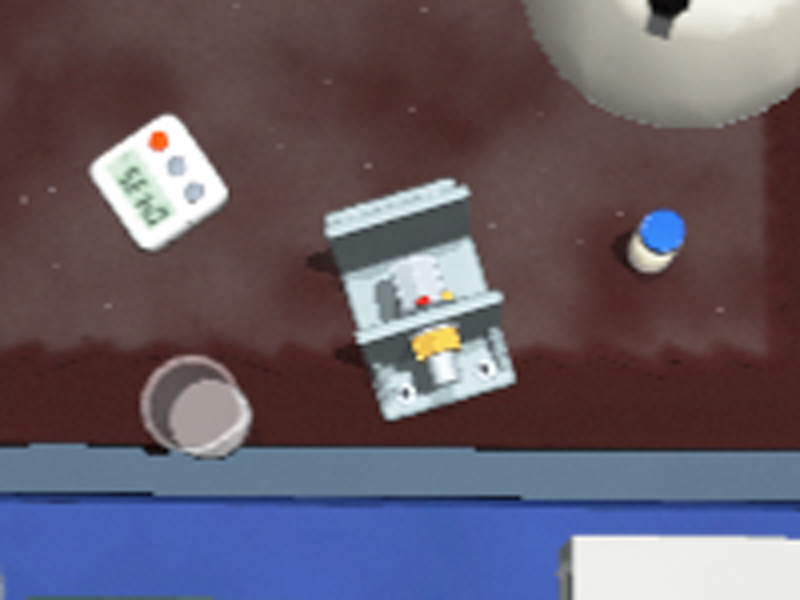

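The crop shows the bracket turned about +15° with the lug (423,300) and stop pin (447,296) just behind the front plate. The beaker is at (197,405), the timer at (158,182) and the vial at (657,240). Next I fit the bracket pose from its corners and locate the stand.

Run:
```python
from h import *
from scipy.optimize import least_squares
np.set_printoptions(precision=4,suppress=True)
c=bot.camera("top")
P=[((325,215),(34,40,98)),((328,237),(26,40,98)),((470,192),(26,-40,98)),((452,180),(34,-40,98)),((357,333),(-26,40,98)),((500,293),(-26,-40,98)),((362,343),(-34,40,98)),((504,303),(-34,-40,98)),((388,419),(-65,40,8)),((516,380),(-65,-40,8))]
px=np.array([(170+a[0]/4,120+a[1]/4) for a,_ in P])-0.4;m=np.array([b for _,b in P])/1000.
def W(v,m):
    y=v[2];R=np.array([[np.cos(y),-np.sin(y),0],[np.sin(y),np.cos(y),0],[0,0,1]]);return m@R.T+[v[0],v[1],v[3] if len(v)>3 else 0]
f=lambda v:np.ravel([proj(c,x) for x in W(v,m)]-px)
for v0 in([.54,.15,.26],[.54,.15,.26,0]):
    s=least_squares(f,v0,loss="soft_l1");print(s.x,np.degrees(s.x[2]),np.abs(f(s.x)).round(1).reshape(-1,2).tolist())
    print("head",W(s.x,np.array([[-.004,0,.075]])))
for n,p,z in(("beaker",(222.1,224.5),0),("timer",(210.7,168.5),0),("vial",(331.1,178.9),0),("pad nr stand",(184,266),0),("pad",(242,266),0),("pad br",(242,352),0)):
    o,d=ray(c,p);print(n,o+d*(z-o[2])/d[2])
cs=bot.camera("side");cw=bot.camera("wrist")
for q in("burette_stand",):
    for n in("top","side","wrist"): print(n,[(b["extent"],b["p"]) for b in bot.boxes_of(n,q)][:2])
a=c["color"][:,:,::-1];b=cw["color"][:,:,::-1]
cv2.imwrite("pics/tw.png",cv2.resize(np.hstack([a[200:],b[200:]]),None,fx=.71,fy=.71))
cv2.imwrite("pics/tw.png",np.vstack([cv2.resize(a,(420,315)),cv2.resize(b,(420,285))]))
```

```text
[0.5454 0.1568 0.3068] 17.57715627237808 [[0.3, 2.2], [0.0, 0.2], [0.3, 0.6], [3.7, 0.1], [0.4, 0.9], [0.0, 1.9], [0.6, 0.1], [0.1, 0.9], [0.5, 0.4], [0.5, 0.1]]
head [[0.5416 0.1556 0.075 ]]
[ 0.5463  0.1569  0.3074 -0.0042] 17.61051022662162 [[0.2, 2.3], [0.1, 0.3], [0.2, 0.7], [3.6, 0.3], [0.3, 1.0], [0.1, 1.9], [0.5, 0.1], [0.0, 0.9], [0.5, 0.3], [0.4, 0.0]]
head [[0.5424 0.1557 0.0708]]
beaker [0.472  0.2793 0.    ]
timer [0.6074 0.3113 0.    ]
vial [0.583  0.0234 0.    ]
pad nr stand [0.3743 0.3649 0.    ]
pad [0.3759 0.2299 0.    ]
pad br [ 0.1854  0.225  -0.    ]
top []
side []
wrist []
```

View pics/tw.png

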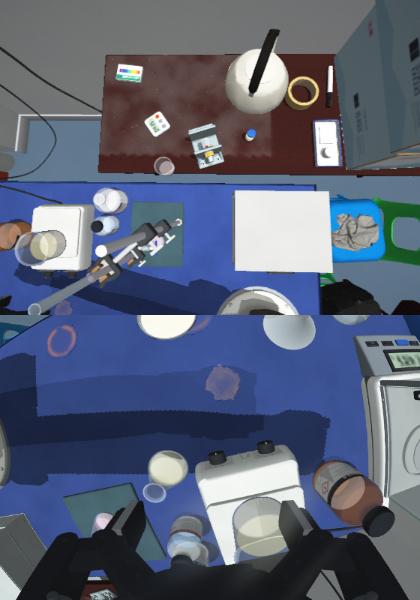

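The top view shows the tall stand leaning outward in perspective from about (180,222) to (40,305), and a white box in front of the robot. The bracket fit is good (yaw about 17.6°, head near (0.541,0.155)). I'll take one close look at the stand and box before moving.

Run:
```python
from h import *
np.set_printoptions(precision=3,suppress=True)
c=bot.camera("top");s=bot.camera("side")
a=c["color"][215:420,0:270,::-1];b=s["color"][0:260,0:270,::-1]
A=cv2.resize(a,(405*1,int(205*1.5)));B=cv2.resize(b,(390,int(260*390/270)))
H=max(A.shape[0],B.shape[0]);pad=lambda x:cv2.copyMakeBorder(x,0,H-x.shape[0],0,0,cv2.BORDER_CONSTANT)
cv2.imwrite("pics/stand.png",np.hstack([pad(A),pad(B)]))
for t,u in(((313,256),(245,186)),((440,256),(326,228)),((316,360),(161,231)),((443,363),(210,266))):
    print(tri([ray(c,t),ray(s,u)]))
for X in([.28,.3,0],[.28,.3,.3],[.28,.3,.634]): print(X,proj(c,X),proj(s,X))
```

```text
(array([0.387, 0.079, 0.175]), [np.float64(0.005976846751286767), np.float64(0.005976846751286966)])
(array([ 0.397, -0.157,  0.182]), [np.float64(0.003619030660059122), np.float64(0.0036190306600589832)])
(array([0.201, 0.067, 0.129]), [np.float64(0.004829714529218955), np.float64(0.004829714529218992)])
(array([ 0.211, -0.155,  0.176]), [np.float64(0.006251766582387578), np.float64(0.0062517665823875945)])
[0.28, 0.3, 0] [210.251 308.084] [173.248 231.733]
[0.28, 0.3, 0.3] [172.996 323.072] [156.679 109.284]
[0.28, 0.3, 0.634] [ 44.294 374.852] [131.201 -79.012]
```

View pics/stand.png

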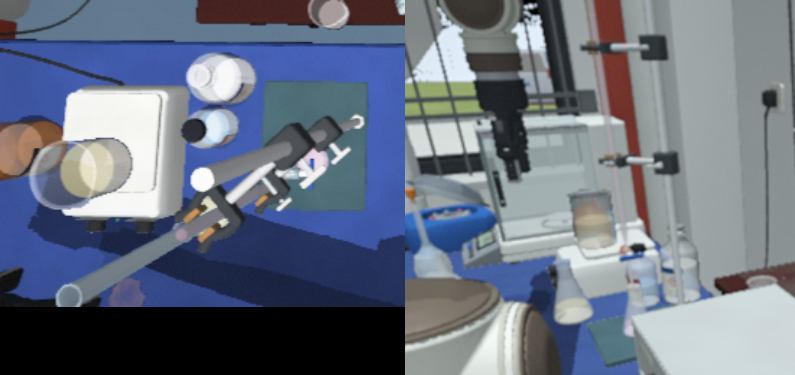

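The white box's top is at z≈0.18, x 0.2–0.39, y −0.16–0.08. The stand's tall parts (rod, burette) sit at about (0.31,0.235) and (0.25,0.30), radius ≈0.37 or more. I'll rise, retract inside that radius, swing past, then extend over the box.

send_rows --moves '[0, 0, 1, 0, 0, 0, 0, 0, 0, 1, 0, 0, 0, 0, 0, 0, 1, 0, 0, 0, 0, 0, 0, 1, 0, 0, 0, 0, -0.25, -0.97, 0.5, 0, 0, 0, 0, -0.25, -0.97, 0.5, 0, 0, 0, 0, -0.25, -0.97, 0.5, 0, 0, 0, 0, -0.25, -0.97, 0.5, 0, 0, 0, 0]'

```text
time: 2.6
ee_pos: [0.1108, 0.4351, 0.3559]
tcp_rot: [180.0, 0.0, 165.7]
wrist_force: [0.0, 0.1, -0.1]
opening: 0.0427
grasp_force: 0.0
```

send_rows --moves '[-0.25, -0.97, 0.5, 0, 0, 0, 0, -0.25, -0.97, 0.5, 0, 0, 0, 0, -0.25, -0.97, 0, 0, 0, 0, 0, -0.25, -0.97, 0, 0, 0, 0, 0, -0.25, -0.97, 0, 0, 0, 0, 0, -0.25, -0.97, 0, 0, 0, 0, 0, -0.25, -0.97, 0, 0, 0, 0, 0]'

```text
time: 3.48
ee_pos: [0.067, 0.2653, 0.3805]
tcp_rot: [180.0, 0.0, 165.7]
wrist_force: [-0.0, -0.6, -0.6]
opening: 0.0427
grasp_force: 0.0
```

Run:
```python
from h import *
np.set_printoptions(precision=3,suppress=True)
o=bot.get_obs();print(o)
c=bot.camera("top");s=bot.camera("side")
cv2.imwrite("pics/ret.png",cv2.resize(np.hstack([c["color"],s["color"]])[:,:,::-1],(800,300)))
```

```text
{'time': 3.475, 'q': array([ 75.829, -22.402,   7.153, 119.524,  -0.   ,  90.14 ]), 'qd': array([  0.239, -23.479, -15.234,   7.977,   0.071,   0.158]), 'joint_efforts': array([ -0.031, -11.444,  40.221,  -0.431,  -0.001,  -0.006]), 'ee_pos': array([0.067, 0.265, 0.381]), 'tcp_rot': array([179.969,   0.   , 165.688]), 'wrist_force': array([-0.041, -0.631, -0.579]), 'torque': array([ 0.003, -0.054,  0.006]), 'grasp_force': 0.0, 'opening': 0.042713378992715316}
```

View pics/ret.png

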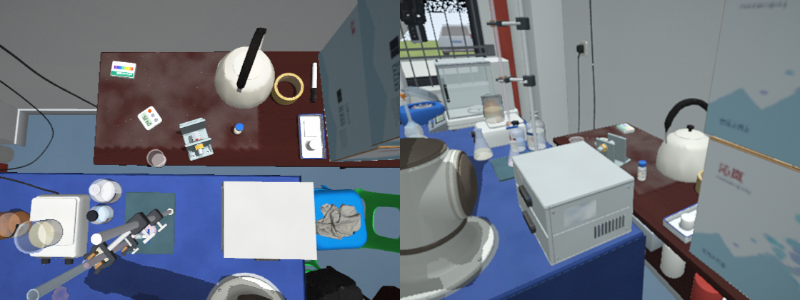

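The arm is above both cameras' view and the scene is undisturbed. Now swing along an arc at r≈0.27, inside the stand.

send_rows --moves '[0.95, -0.3, 0, 0, 0, 0.34, 0, 0.92, -0.4, 0, 0, 0, 0.34, 0, 0.88, -0.48, 0, 0, 0, 0.34, 0, 0.83, -0.56, 0, 0, 0, 0.34, 0, 0.77, -0.64, 0, 0, 0, 0.34, 0, 0.7, -0.71, 0, 0, 0, 0.34, 0]'

```text
time: 4.32
ee_pos: [0.1946, 0.1888, 0.3802]
tcp_rot: [-180.0, -0.0, -176.7]
wrist_force: [0.1, -0.2, -0.8]
opening: 0.043
grasp_force: 0.0
```

send_rows --moves '[0.65, -0.76, 0, 0, 0, 0.34, 0, 0.58, -0.82, 0, 0, 0, 0.34, 0, 0.5, -0.87, 0, 0, 0, 0.34, 0, 0.42, -0.91, 0, 0, 0, 0.34, 0, 0.33, -0.94, 0, 0, 0, 0.34, -1]'

```text
time: 4.95
ee_pos: [0.2564, 0.0809, 0.3802]
tcp_rot: [-180.0, -0.0, -162.1]
wrist_force: [0.8, 0.5, 0.6]
opening: 0.0595
grasp_force: 0.0
```

Run:
```python
from h import *
np.set_printoptions(precision=3,suppress=True)
o=bot.get_obs();print(o)
```

```text
{'time': 4.95, 'q': array([ 17.501, -22.942,   6.774, 119.722,  -0.001,  -0.422]), 'qd': array([-42.566,  -0.408,  -0.286,   0.117,  -0.079, -65.411]), 'joint_efforts': array([  5.99 , -14.873,  39.4  ,   0.16 ,   0.002,   1.899]), 'ee_pos': array([0.256, 0.081, 0.38 ]), 'tcp_rot': array([-179.999,   -0.006, -162.077]), 'wrist_force': array([0.805, 0.499, 0.583]), 'torque': array([ 0.007,  0.013, -0.033]), 'grasp_force': 0.0, 'opening': 0.059478534160648674}
```

send_rows --moves '[0.95, 0.25, -0.2, 0, 0, 0, -1, 0.95, 0.25, -0.2, 0, 0, 0, -1, 0.95, 0.25, -0.2, 0, 0, 0, -1, 0.95, 0.25, -0.2, 0, 0, 0, -1, 0.95, 0.25, -0.2, 0, 0, 0, -1, 0.95, 0.25, -0.2, 0, 0, 0, -1, 0.95, 0.25, -0.2, 0, 0, 0, -1, 0.95, 0.25, -0.2, 0, 0, 0, -1]'

```text
time: 5.95
ee_pos: [0.4469, 0.1318, 0.3397]
tcp_rot: [-180.0, -0.0, -162.2]
wrist_force: [0.5, 0.4, -0.5]
opening: 0.0855
grasp_force: 0.0
```

send_rows --moves '[0.95, 0.25, -1, 0, 0, 0, -1, 0.95, 0.25, -1, 0, 0, 0, -1, 0.95, 0.25, -1, 0, 0, 0, -1, 0.6, 0.2, -1, 0, 0, 0, -1, 0, 0, 0, 0, 0, 0, -1, 0, 0, 0, 0, 0, 0, -1]'

```text
time: 6.7
ee_pos: [0.5316, 0.1551, 0.2412]
tcp_rot: [-180.0, 0.0, -162.2]
wrist_force: [-1.1, -0.3, -0.3]
opening: 0.0856
grasp_force: 0.0
```

Run:
```python
from h import *
np.set_printoptions(precision=4,suppress=True)
o=bot.get_obs();print(o["ee_pos"],o["tcp_rot"],o["q"],o["wrist_force"])
w=bot.camera("wrist");t=bot.camera("top");s=bot.camera("side")
np.savez("w1.npz",**w)
def fray(c,px):
    K=c["camera_matrix"];v=np.array([(px[0]-K[0,2])/K[0,0],(px[1]-K[1,2])/K[1,1]]);r=np.hypot(*v)
    d=np.r_[v/r*np.sin(r),np.cos(r)];return -c["R"].T@c["t"],c["R"].T@d
for q in("bracket","bolt_head","lug"):
    rs=[]
    for n,c in(("wrist",w),("top",t),("side",s)):
        L=bot.landmark_of(n,q)
        if L:
            print(q,n,np.round(L[0]["pixel"],1),round(L[0]["p"],2));rs.append(fray(c,L[0]["pixel"]) if n=="wrist" else ray(c,L[0]["pixel"]))
    if len(rs)>1: print(*tri(rs))
    if rs:
        z={"bracket":0,"bolt_head":.075,"lug":.0963}[q];O,d=rs[0];print("at z",z,O+d*(z-O[2])/d[2])
cv2.imwrite("pics/w1.png",cv2.resize(w["color"][:,:,::-1],(800,600)))
```

```text
[0.5316 0.1551 0.2412] [-179.9986    0.0261 -162.1648] [16.269   6.4696 15.7168 99.2211 -0.0007 -1.5661] [-1.1265 -0.292  -0.2801]
bracket wrist [276.9 185.1] 0.57
bracket side [293.3 230.4] 0.81
[ 0.5439  0.1534 -0.0005] [np.float64(0.0022553701904375447), np.float64(0.0022553701904376258)]
at z 0 [0.5458 0.1524 0.    ]
bolt_head wrist [278.6 194.9] 0.92
bolt_head top [206.1 162.8] 0.2
bolt_head side [295.3 202.8] 0.43
[0.5772 0.2254 0.0542] [np.float64(0.07688400315845256), np.float64(0.08714317607170596), np.float64(0.01797749339823174)]
at z 0.075 [0.539  0.1535 0.075 ]
lug wrist [280.1 186.5] 0.73
lug side [287.4 195.2] 0.52
[0.5233 0.1512 0.1   ] [np.float64(0.0010520589127969834), np.float64(0.0010520589127971448)]
at z 0.0963 [0.5251 0.1509 0.0963]
```

View pics/w1.png

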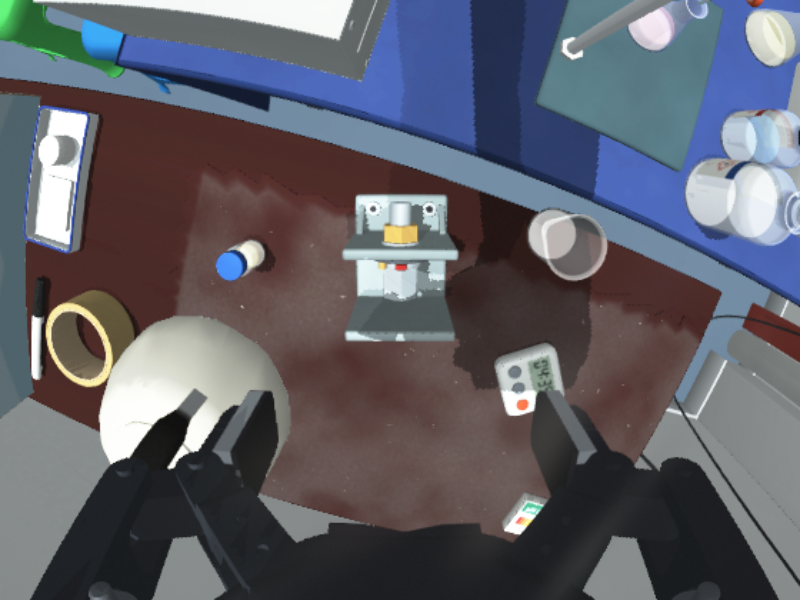

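The wrist view shows the bracket centred at about (400,270), well aligned with the gripper, with the hex head at (400,278) and the red lug at (401,266) beside the pin at (382,265). Zooming in to read the lean and pose.

Run:
```python
from h import *
w=np.load("w1.npz")
cv2.imwrite("pics/w1c.png",cv2.resize(w["color"][130:245,225:335,::-1],None,fx=5.2,fy=5.2,interpolation=cv2.INTER_CUBIC))
```

```text
(no output)
```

View pics/w1c.png

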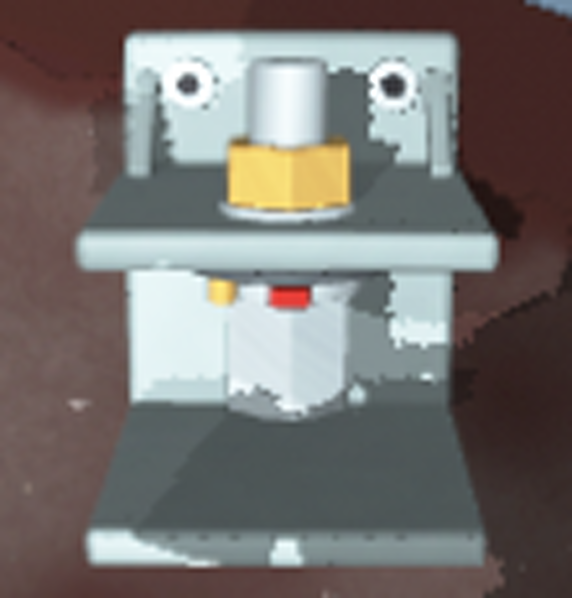

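Run:
```python
from h import *
from scipy.optimize import least_squares
np.set_printoptions(precision=4,suppress=True)
w=np.load("w1.npz");K=w["camera_matrix"]
# image left = -y of bracket
P=[((124,35),(-65,-40,8)),((458,35),(-65,40,8)),((79,234),(-34,-40,98)),((497,234),(-34,40,98)),((79,268),(-26,-40,98)),((498,268),(-26,40,98)),((89,534),(26,-40,98)),((484,534),(26,40,98)),((89,565),(34,-40,98)),((484,565),(34,40,98))]
px=np.array([a for a,_ in P])/5.2+[225,130]-.4;m=np.array([b for _,b in P])/1000.
def W(v,m):
    y=v[2];R=np.array([[np.cos(y),-np.sin(y),0],[np.sin(y),np.cos(y),0],[0,0,1]]);return m@R.T+[v[0],v[1],v[3]]
def fp(X):
    p=X@w["R"].T+w["t"];r=np.hypot(p[:,0],p[:,1]);a=np.arctan2(r,p[:,2]);return p[:,:2]/r[:,None]*a[:,None]*K[0,0]+K[:2,2]
f=lambda v:np.ravel(fp(W(v,m))-px)
s=least_squares(f,[.545,.156,.3,0],loss="soft_l1",f_scale=1);print(s.x,np.degrees(s.x[2]),f(s.x).round(1).reshape(-1,2).tolist())
s0=least_squares(lambda v:f(np.r_[v,0]),[.545,.156,.3],loss="soft_l1");print(s0.x,np.degrees(s0.x[2]),s0.cost)
print("head",W(s.x,np.array([[-.004,0,.075]])),W(np.r_[s0.x,0],np.array([[-.004,0,.075]])))
```

```text
[ 0.5457  0.1572  0.3081 -0.0022] 17.65537723640871 [[-0.1, 0.1], [0.2, 0.2], [-0.4, -0.4], [0.2, -0.2], [-0.1, 1.0], [-0.2, 1.2], [-0.3, -1.2], [0.6, -0.9], [0.0, -0.0], [0.3, 0.2]]
[0.5452 0.1571 0.3084] 17.671839447442363 2.9203782633690984
head [[0.5419 0.156  0.0728]] [[0.5414 0.1559 0.075 ]]
```

send_rows --moves '[0.4, 0.03, -1, 0, 0, 0, -1, 0, 0, -1, 0, 0, 0, -1, 0, 0, -1, 0, 0, 0, -1, 0, 0, -1, 0, 0, 0, -1, 0, 0, 0, 0, 0, 0, -1]'

```text
time: 7.92
ee_pos: [0.5407, 0.1556, 0.1386]
tcp_rot: [180.0, -0.2, -162.2]
wrist_force: [-0.0, 0.0, 0.4]
opening: 0.0851
grasp_force: 0.0
```

send_rows --moves '[0, 0, -0.8, 0, 0, 0, -1, 0, 0, -0.8, 0, 0, 0, -1, 0, 0, -0.8, 0, 0, 0, -1, 0, 0, -0.8, 0, 0, 0, -1, 0, 0, 0, 0, 0, 0, -1]'

```text
time: 8.55
ee_pos: [0.5413, 0.1558, 0.0603]
tcp_rot: [180.0, -0.1, -162.2]
wrist_force: [0.4, -1.2, 0.7]
opening: 0.0856
grasp_force: 0.0
```

Run:
```python
from h import *
w=bot.camera("wrist")
o=bot.get_obs();print(o["ee_pos"],o["tcp_rot"],o["wrist_force"],o["torque"])
cv2.imwrite("pics/w2.png",cv2.resize(w["color"][:,:,::-1],(800,600)))
```

```text
[0.5419071  0.15599244 0.06131973] [-1.79999470e+02  1.72160123e-02 -1.62168847e+02] [-0.31346964 -0.22240114  0.71976827] [-0.00523363  0.01440994 -0.03622889]
```

View pics/w2.png

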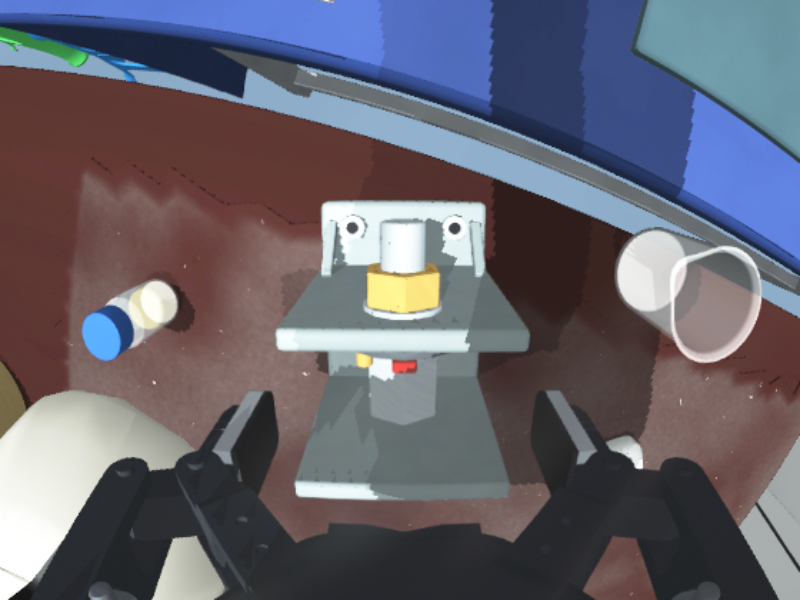

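The fingers straddle the head symmetrically (pads at about 275 and 540, head at 402) with no contact force. Closing now.

send_rows --moves '[0, 0, 0, 0, 0, 0, 1, 0, 0, 0, 0, 0, 0, 1, 0, 0, 0, 0, 0, 0, 1, 0, 0, 0, 0, 0, 0, 1, 0, 0, 0, 0, 0, 0, 1, 0, 0, 0, 0, 0, 0, 1, 0, 0, 0, 0, 0, 0, 1, 0, 0, 0, 0, 0, 0, 1]' --squeeze 60

```text
time: 9.6
ee_pos: [0.5423, 0.1558, 0.062]
tcp_rot: [-180.0, 0.1, -162.2]
wrist_force: [-3.3, -2.0, 9.5]
opening: 0.0004
grasp_force: 10.7
```

Run:
```python
from h import *
np.set_printoptions(precision=4,suppress=True)
o=bot.get_obs();print(o)
# arc: TCP about bolt axis through head, turning +phi about bracket x
H=np.array([.5417,.1559,.075]);y=np.radians(17.7);a=np.array([np.cos(y),np.sin(y),0])
p0=o["ee_pos"]-H;prev=p0
for k in range(1,9):
    R=cv2.Rodrigues(a*.06*k)[0];n=R@p0;print(.06*k,(n-prev)/.025,a*.06/.15);prev=n
```

```text
{'time': 9.6, 'q': array([16.0444,  6.3914, -4.2489, 79.2446, -0.0326, -1.7722]), 'qd': array([-0.0748,  0.0581, -0.0147,  0.0133,  0.0061,  0.0326]), 'joint_efforts': array([  0.8781, -48.4417,  42.8486,  -1.0719,   0.4416,  -0.0038]), 'ee_pos': array([0.5423, 0.1558, 0.062 ]), 'tcp_rot': array([-179.9639,    0.114 , -162.1834]), 'wrist_force': array([-3.2687, -1.9935,  9.5074]), 'torque': array([-0.5032,  0.3753, -0.0307]), 'grasp_force': 10.679888013946766, 'opening': 0.0004058175757891623}
0.06 [-0.0095  0.0298  0.0002] [0.3811 0.1216 0.    ]
0.12 [-0.0095  0.0297  0.0021] [0.3811 0.1216 0.    ]
0.18 [-0.0094  0.0295  0.004 ] [0.3811 0.1216 0.    ]
0.24 [-0.0093  0.0293  0.0058] [0.3811 0.1216 0.    ]
0.3 [-0.0092  0.0289  0.0076] [0.3811 0.1216 0.    ]
0.36 [-0.0091  0.0284  0.0094] [0.3811 0.1216 0.    ]
0.42 [-0.0089  0.0278  0.0112] [0.3811 0.1216 0.    ]
0.48 [-0.0087  0.0271  0.0129] [0.3811 0.1216 0.    ]
```

The fingers shut completely (opening 0.4 mm, 9.5 N upward), so they missed or slid off the head. Looking.

Run:
```python
from h import *
w=bot.camera("wrist");s=bot.camera("side")
a=cv2.resize(w["color"][150:380,150:420,::-1],(470,400));b=cv2.resize(s["color"][130:260,240:345,::-1],(323,400),interpolation=cv2.INTER_CUBIC)
cv2.imwrite("pics/w3.png",np.hstack([a,b]))
for n in("wrist","side"):
  for q in("bolt_head","lug"):print(n,q,[(l["pixel"],l["p"]) for l in bot.landmark_of(n,q)][:2])
```

```text
wrist bolt_head [([280.2, 268.1], 0.72), ([281.1, 222.0], 0.42)]
wrist lug [([282.2, 251.4], 0.64)]
side bolt_head [([292.3, 201.1], 0.51)]
side lug [([289.3, 197.2], 0.44)]
```

View pics/w3.png

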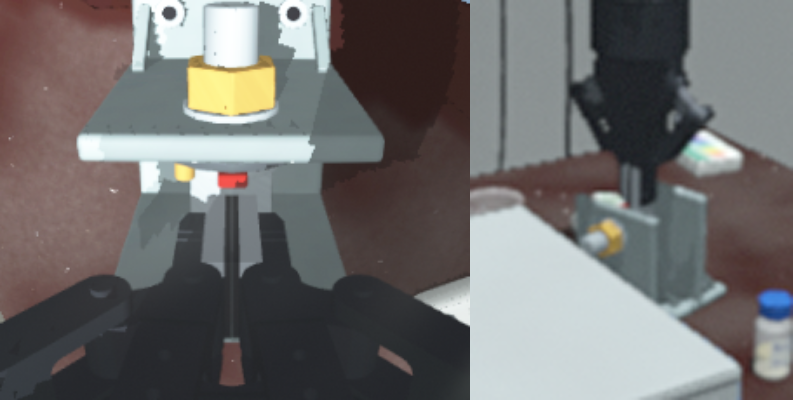

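```bash
cat >> h.py <<'E'
def fp(w,X):
    K=w["camera_matrix"];p=np.atleast_2d(X)@w["R"].T+w["t"];r=np.hypot(p[:,0],p[:,1]);a=np.arctan2(r,p[:,2]);return p[:,:2]/r[:,None]*a[:,None]*K[0,0]+K[:2,2]
def W(m,v=(.5454,.1571,.3083,-.001)):
    y=v[2];R=np.array([[np.cos(y),-np.sin(y),0],[np.sin(y),np.cos(y),0],[0,0,1]]);return np.array(m)/1000.@R.T+[v[0],v[1],v[3]]
E
python3 - <<'E'
from h import *
np.set_printoptions(precision=1,suppress=True)
w=bot.camera("wrist");s=bot.camera("side");o=bot.get_obs()
for n,X in(("tcp",o["ee_pos"]),("grasp",o["ee_pos"]+[0,0,.019]),("tcp+40",o["ee_pos"]+[0,0,.04]),("head",W([-4,0,75])),("headrear top",W([6,0,89])),("headfront top",W([-18,0,89])),("lug",W([-20.5,0,96.5])),("frontplate rear edge",W([-26,0,98])),("pad front edge at tcp",W([-15,0,62])),("pad rear",W([7,0,62])),("rear plate",W([26,0,98]))):
    a=fp(w,X)[0];print(n,a,"crop",(a-150)*np.array([470/270,400/230]),"side",proj(s,X),"crop",(proj(s,X)-[240,130])*400/130+[470,0])
print(o["ee_pos"]-W([0,0,0]), o["opening"],o["grasp_force"],o["wrist_force"])
E
```

```text
tcp [281.6 255.9] crop [229.1 184.2] side [293.4 207.3] crop [634.3 238. ]
grasp [281.4 271.4] crop [228.8 211.1] side [293.5 200.2] crop [634.6 216. ]
tcp+40 [281.2 292.5] crop [228.5 247.8] side [293.6 192.2] crop [634.9 191.3]
head [282.  264.3] crop [229.9 198.8] side [293.2 202.9] crop [633.7 224.3]
headrear top [281.9 293.7] crop [229.6 249.8] side [295.9 196.4] crop [642.  204.3]
headfront top [282.  251.5] crop [229.8 176.4] side [289.5 199.3] crop [622.2 213.2]
lug [282.  253.3] crop [229.7 179.6] side [288.8 196.7] crop [620.2 205.3]
frontplate rear edge [282.  243.5] crop [229.8 162.7] side [287.3 196.8] crop [615.5 205.5]
pad front edge at tcp [282.2 236.5] crop [230.1 150.4] side [290.2 209.2] crop [624.5 243.6]
pad rear [282.1 271. ] crop [229.9 210.5] side [296.  206.4] crop [642.4 235. ]
rear plate [281.8 334.6] crop [229.4 321. ] side [301.2 190.7] crop [658.2 186.7]
[-0.  -0.   0.1] 0.00020398443623487235 10.678425671430887 [-1.5 -2.1  9.2]
```

Run:
```python
from h import *
np.set_printoptions(precision=1,suppress=True)
w=bot.camera("wrist");s=bot.camera("side");o=bot.get_obs()
print("open tips in w2 (800x600):")
for z in(62,74,84,94,104):
  for x in(-15,7):
    a=fp(w,W([[x,-42.5,z],[x,42.5,z]]))*800/560;print(x,z,a.ravel())
print("shut, crop w3:")
for z in(62,80,90,100):
  for x in(-15,7):
    a=(fp(w,W([[x,-8,z],[x,0,z],[x,8,z]]))-150)*[470/270,400/230];print(x,z,a.ravel())
```

```text
open tips in w2 (800x600):
-15 62 [297.3 337.  508.9 337.7]
7 62 [301.7 385.6 504.3 386.3]
-15 74 [290.6 348.7 515.5 349.4]
7 74 [295.8 399.5 510.1 400.2]
-15 84 [284.4 359.6 521.5 360.3]
7 84 [290.3 412.3 515.3 413. ]
-15 94 [277.6 371.7 528.2 372.5]
7 94 [284.4 426.3 521.1 427.1]
-15 104 [270.  385.2 535.6 386.1]
7 104 [278.  441.8 527.4 442.7]
shut, crop w3:
-15 62 [205.4 150.3 230.1 150.4 254.7 150.5]
7 62 [206.3 210.3 229.9 210.5 253.5 210.5]
-15 80 [202.7 173.  229.9 173.1 257.  173.1]
7 80 [204.  237.2 229.7 237.4 255.5 237.4]
-15 90 [201.  187.6 229.8 187.7 258.5 187.7]
7 90 [202.5 254.3 229.6 254.5 256.8 254.5]
-15 100 [199.1 203.9 229.7 204.1 260.2 204.1]
7 100 [200.9 273.1 229.5 273.4 258.1 273.3]
```

Run:
```python
from h import *
np.set_printoptions(precision=1,suppress=True)
s=bot.camera("side")
T=np.array([.1359,.5327,.2047]);u=np.array([.247,.969,0])
for dz in(0,.013,.03,.043,.06):
    print(dz,*[proj(s,T+[0,0,dz]+k*u) for k in(-.0425,0,.0425)])
im=cv2.imread("pics/side0.png")[60:160,40:130];cv2.imwrite("pics/s0c.png",cv2.resize(im,None,fx=6,fy=6,interpolation=cv2.INTER_CUBIC))
```

```text
0 [ 79.4 142.4] [ 82.4 138.4] [ 85.2 134.6]
0.013 [ 78.2 137.2] [ 81.3 133.3] [ 84.1 129.7]
0.03 [ 76.7 130.4] [ 79.8 126.7] [ 82.7 123.3]
0.043 [ 75.5 125.1] [ 78.7 121.6] [ 81.7 118.4]
0.06 [ 73.9 118. ] [ 77.2 114.8] [ 80.2 111.8]
```

View pics/s0c.png

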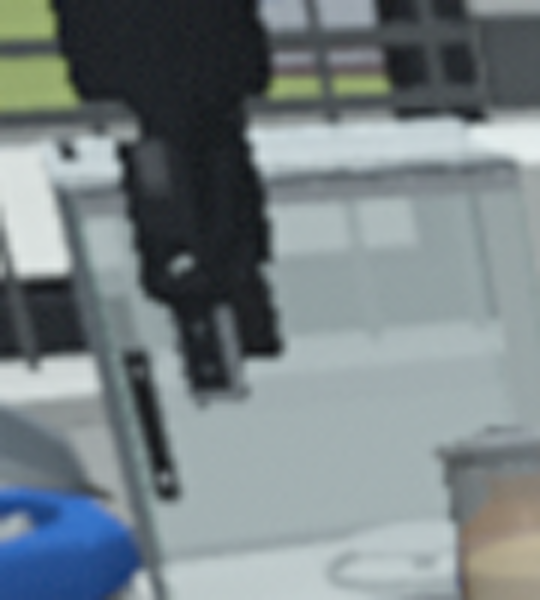

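The side view at the start, the wrist view, and this contact on top of the head (tips at about 0.09 m) all agree. The real fingertips sit about 28 mm short of the reported TCP. I'll open, go 25 mm deeper, and grip again. At that depth both the reported and the real grasp point stay within tolerance.

send_rows --moves '[0, 0, 0, 0, 0, 0, -1, 0, 0, 0, 0, 0, 0, -1, 0, 0, 0, 0, 0, 0, -1, 0, 0, 0, 0, 0, 0, -1, 0, 0, -0.5, 0, 0, 0, -1, 0, 0, -0.5, 0, 0, 0, -1, 0, 0, 0, 0, 0, 0, -1]'

```text
time: 11.02
ee_pos: [0.5407, 0.1556, 0.0335]
tcp_rot: [180.0, -0.2, -162.2]
wrist_force: [-0.3, 0.2, -0.2]
opening: 0.0853
grasp_force: 0.0
```

send_rows --moves '[0, 0, 0, 0, 0, 0, 1, 0, 0, 0, 0, 0, 0, 1, 0, 0, 0, 0, 0, 0, 1, 0, 0, 0, 0, 0, 0, 1, 0, 0, 0, 0, 0, 0, 1, 0, 0, 0, 0, 0, 0, 1, 0, 0, 0, 0, 0, 0, 1]' --squeeze 60

```text
time: 11.9
ee_pos: [0.5421, 0.1556, 0.0359]
tcp_rot: [-179.9, 0.1, -162.2]
wrist_force: [1.2, -5.4, 5.3]
opening: 0.0228
grasp_force: 60.9
```

Run:
```python
from h import *
np.set_printoptions(precision=3,suppress=True)
o=bot.get_obs();print(o)
H=W([-4,0,75]);y=.3083;a=np.array([np.cos(y),np.sin(y),0])
p0=o["ee_pos"]-H;prev=p0;print(p0)
for k in range(1,9):
    R=cv2.Rodrigues(a*.06*k)[0];n=R@p0;print(.06*k,(n-prev)/.025,a*.06/.15);prev=n
```

```text
{'time': 11.9, 'q': array([16.036,  6.932, -6.558, 76.459, -0.049, -1.773]), 'qd': array([-0.05 , -0.169, -0.017, -0.012,  0.048,  0.002]), 'joint_efforts': array([  2.883, -51.063,  43.808,  -0.193,   1.528,  -0.031]), 'ee_pos': array([0.542, 0.156, 0.036]), 'tcp_rot': array([-179.949,    0.05 , -162.191]), 'wrist_force': array([ 1.169, -5.448,  5.328]), 'torque': array([-1.142, -0.192, -0.007]), 'grasp_force': 60.92643687967211, 'opening': 0.022843382348499006}
[ 0.001 -0.    -0.038]
0.06 [-0.028  0.087  0.002] [0.381 0.121 0.   ]
0.12 [-0.028  0.087  0.007] [0.381 0.121 0.   ]
0.18 [-0.027  0.086  0.012] [0.381 0.121 0.   ]
0.24 [-0.027  0.085  0.018] [0.381 0.121 0.   ]
0.3 [-0.027  0.084  0.023] [0.381 0.121 0.   ]
0.36 [-0.026  0.083  0.029] [0.381 0.121 0.   ]
0.42 [-0.026  0.081  0.034] [0.381 0.121 0.   ]
0.48 [-0.025  0.079  0.039] [0.381 0.121 0.   ]
```

Solid grip on the flats (22.8 mm, 61 N). Turning about the bolt axis.

send_rows --moves '[0, 0, 0, 0, 0, 0, 1, 0, 0, 0, 0, 0, 0, 1, -0.028, 0.087, 0.002, 0.38, 0.12, 0, 1, -0.028, 0.087, 0.007, 0.38, 0.12, 0, 1, -0.027, 0.086, 0.012, 0.38, 0.12, 0, 1, -0.027, 0.085, 0.018, 0.38, 0.12, 0, 1, 0, 0, 0, 0, 0, 0, 1]' --squeeze 90

```text
time: 12.78
ee_pos: [0.5394, 0.1644, 0.0372]
tcp_rot: [166.2, 0.1, -162.3]
wrist_force: [-0.5, -2.3, 7.1]
opening: 0.022
grasp_force: 91.1
```

```bash
cat > st.py <<'E'
from h import *
from scipy.spatial.transform import Rotation as Ro
np.set_printoptions(precision=3,suppress=True)
o=bot.get_obs();a=np.array([np.cos(.3083),np.sin(.3083),0]);b=np.array([-a[1],a[0],0])
R=Ro.from_euler("xyz",o["tcp_rot"],degrees=True).as_matrix();z=-R[:,2]
print("t",o["time"],"pos",o["ee_pos"],"lean right",np.arctan2(-z@b,z[2]),"lean x",z@a)
f=o["wrist_force"];t=o["torque"];print("F axis/left/up",f@a,f@b,f[2],"T",t@a,t@b,t[2],"open",o["opening"],"grip",o["grasp_force"],"off",np.array(o["ee_pos"]+z*.019-W([-4,0,75])))
L=bot.camera("wrist");print("lug",[(l["pixel"],l["p"]) for l in bot.landmark_of("wrist","lug")][:1])
E
python3 st.py
```

```text
t 12.775 pos [0.539 0.164 0.037] lean right 0.24095773174106783 lean x -0.001778881531393925
F axis/left/up -1.1769907494575211 -2.0679304837002497 7.082974215090144 T -0.4494957269630373 0.3668502397679382 0.019142398093295432 open 0.022021524580086497 grip 91.08755572582595 off [-0.001  0.004 -0.018]
lug [([286.1, 282.8], 0.72)]
```

send_rows --moves '[-0.027, 0.084, 0.023, 0.38, 0.12, 0, 1, -0.026, 0.083, 0.029, 0.38, 0.12, 0, 1, 0, 0, 0, 0, 0, 0, 1]'

```text
time: 13.25
ee_pos: [0.5381, 0.1686, 0.0385]
tcp_rot: [159.3, 0.2, -162.3]
wrist_force: [-0.2, -2.2, 8.3]
opening: 0.0222
grasp_force: 91.2
```

```bash
python3 st.py
```

```text
t 13.25 pos [0.538 0.169 0.039] lean right 0.36073852540679685 lean x -0.0021568790096234414
F axis/left/up -0.8452069868210711 -2.062237528459532 8.32978101963495 T -0.39107002084388776 0.41897961426636987 0.06442945988532094 open 0.02221345213519398 grip 91.17126663797535 off [-0.002  0.006 -0.018]
lug [([284.0, 283.7], 0.81)]
```

send_rows --moves '[-0.013, 0.041, 0.017, 0.19, 0.06, 0, 1, 0, 0, 0, 0, 0, 0, 1]'

```text
time: 13.6
ee_pos: [0.5377, 0.1697, 0.0389]
tcp_rot: [157.7, 0.2, -162.2]
wrist_force: [-0.8, -4.1, 8.0]
opening: 0.0218
grasp_force: 91.3
```

```bash
python3 st.py
```

```text
t 13.6 pos [0.538 0.17  0.039] lean right 0.3894013615447395 lean x -0.0021475822502622505
F axis/left/up -1.9827107205196124 -3.6845165583208965 8.03574501976464 T -0.6475579510477817 0.48347947582913847 0.05717815200770343 open 0.021791052452149025 grip 91.30101161717903 off [-0.002  0.007 -0.017]
lug [([282.9, 284.0], 0.58)]
```

The torque has started rising, so the stop may be close. A bit further to confirm.

send_rows --moves '[-0.013, 0.04, 0.017, 0.19, 0.06, 0, 1, 0, 0, 0, 0, 0, 0, 1]'

```text
time: 13.95
ee_pos: [0.5374, 0.1706, 0.0394]
tcp_rot: [156.0, 0.2, -162.2]
wrist_force: [-1.8, -4.6, 7.6]
opening: 0.0219
grasp_force: 91.8
```

```bash
python3 st.py
```

```text
t 13.95 pos [0.537 0.171 0.039] lean right 0.418704330515704 lean x -0.0021765890355752993
F axis/left/up -3.0701230903061125 -3.8597082646799143 7.622248862042604 T -1.2154542133899302 0.48904722654885946 0.03346566612471146 open 0.02187941739898704 grip 91.84848709730431 off [-0.002  0.007 -0.017]
lug [([283.6, 282.2], 0.7)]
```

send_rows --moves '[-0.013, 0.04, 0.018, 0.19, 0.06, 0, 1, 0, 0, 0, 0, 0, 0, 1]'

```text
time: 14.3
ee_pos: [0.5372, 0.1715, 0.0398]
tcp_rot: [154.3, 0.2, -162.2]
wrist_force: [-1.3, -1.6, 9.4]
opening: 0.0219
grasp_force: 93.8
```

```bash
python3 st.py
python3 - <<'E'
from h import *
w=bot.camera("wrist");cv2.imwrite("pics/w5.png",cv2.resize(w["color"][215:315,220:350,::-1],(780,600),interpolation=cv2.INTER_CUBIC))
E
```

```text
t 14.3 pos [0.537 0.171 0.04 ] lean right 0.44775547128752796 lean x -0.002122091566407122
F axis/left/up -1.7448111065456622 -1.1581024023590891 9.403138540586681 T -1.9859943182989588 0.539400850590802 0.039210868639406295 open 0.02192819934441215 grip 93.82492261938751 off [-0.002  0.008 -0.017]
lug [([285.5, 283.7], 0.86)]
```

View pics/w5.png

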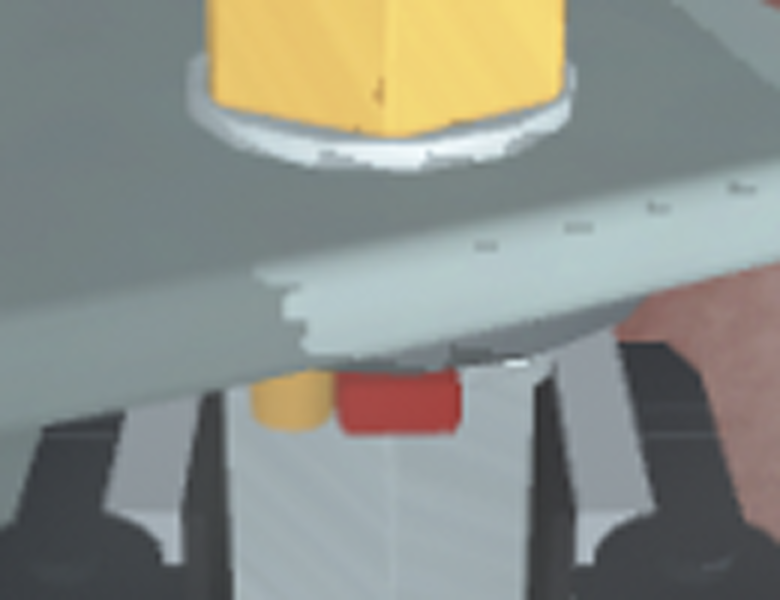

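The red lug (398,402) lies against the brass pin (292,400), and the torque rises steeply (0.39→2.0 N m), so the bolt is at its stop. I'll hold briefly and hand in.

send_rows --moves '[0, 0, 0, 0, 0, 0, 1, 0, 0, 0, 0, 0, 0, 1, 0, 0, 0, 0, 0, 0, 1, 0, 0, 0, 0, 0, 0, 1]'

```text
time: 14.95
ee_pos: [0.5372, 0.1715, 0.0398]
tcp_rot: [154.4, 0.2, -162.2]
wrist_force: [-1.3, -2.7, 9.0]
opening: 0.0218
grasp_force: 93.8
```

```bash
python3 st.py; python3 -c "
from workcell import bot
print(bot.job_done())"
```

```text
t 14.95 pos [0.537 0.171 0.04 ] lean right 0.4467723213545892 lean x -0.002129540006015368
F axis/left/up -2.0079571254697184 -2.180680106464125 9.024885308842801 T -2.1206456478036295 0.5501965142745828 0.11538401005078092 open 0.021785354066139767 grip 93.7591498112306 off [-0.002  0.008 -0.017]
lug [([285.2, 282.9], 0.67)]
the job is handed in; nothing more can be done
None
```

The bolt is turned against its stop and held there with about 94 N of grip, and the job is handed in (no verdict came back); a first closing shut on top of the head because the real fingertips sit about 28 mm short of the reported TCP, so I re-gripped 25 mm deeper, and the arm kept clear of the beaker, vial and timer.

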